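Punch-mark the packed cartons and stack them

ROBOT

A 6-joint arm with a two-finger parallel gripper is mounted at the origin on a cart in front of the work surface, level with it; the furniture and walls round the work are solid. World frame = base frame: x ahead of the robot, y to its left, z up, the work surface at z = 0. Lengths are in m, angles in rad, forces in N, time in s.
With the tool pointing down it reaches from about 0.325 to 0.775 m from the base axis. Payload 5.5 kg.
Tool frame: the origin (TCP) lies between the finger pads; the fingertips stand 8 mm ahead of it and the grasp point (between the pads) lies 11 mm behind it (tcp_to_tips is the distance from the TCP to the fingertips, in m); z points along the fingers, y is the line along which they close (so a half turn about z gives the same grasp; the last joint's range is limited). The gripper opens to 88 mm and grips with 3 to 60 N. Pads are 20 mm wide; open, the fingers measure 115 mm over their backs; the gripper's body (75 mm by 178 mm) begins 61 mm behind the grasp point.
Start: joints at [-1.342, 0.091, 1.231, -0, 1.82, -0.057], TCP at [0.169, -0.576, 0.231] pointing down, gripper open.
Joint ranges: [-2.87, 2.87], [-0.86, 2.18], [0.17, 2.46], [-1.51, 4.65], [0.06, 2.69], [-2.65, 2.65]. Speed limits (rad/s): [2.57, 2.57, 3.01, 3.14, 3.14, 3.14].

INTERFACE

Orientations are given as a unit quaternion [w, x, y, z].
In Python, from bench import * gives the robot as it stands. Calls block until the motion is done:
- move_to(position, orientation): joint-space move of the TCP to a pose.
- move_l(position, speed=0.15, orientation=None): straight line of the TCP; orientation=None keeps the orientation; speed is the mean speed in m/s.
- movej(angles): joint-space move.
- gripper_open() and close(): open the fingers fully, or close them until they stop; the grip force is fixed at half the most.
- hold(seconds).
- inverse_kinematics(position, orientation): joint angles nearest the present ones, or None.
- state(): the state.
- get_image(name): name is "side" or "top" or "wrist"; returns a dict with "frame" (400x640x3 uint8, blue, green, red), "depth" (400x640 float32, m along the optical axis (not along the pixel's ray), 0 where there is no reading), "camera_matrix" (3x3 intrinsics, pixels), "view" (4x4, takes a point from world to camera coordinates). Camera axes: x right, y up, looking along -z (the intrinsics and any distortion apply to the point x, -y, -z); pixel columns grow to the right and rows downward; lengths in m; the calibration is good to about 2 mm. A picture is of the moment at which its call begins.
A pose or a line that the arm cannot do raises IKError and nothing moves.
- job_done(): hands the job in; it is judged then, once.
The state is a dict: "time": time; "joint_pos": joint angles; "dq": joint speeds; "joint_torque": joint torques, N m; "ee_pos": TCP position; "ee_rot": TCP orientation; "ft_force": force on the tool from outside, world axes, zero at the start; "moment": the same for the moment, N m; "finger_gap": finger opening in m; "finger_force": force on a finger pad.
Only numpy, scipy, OpenCV 4.12 (cv2) and the standard library are available. Lean on these libraries where they do the work, as an engineer would, in place of code of your own. Each camera call takes 0.05 s, during which the arm holds its last target. There are 200 camera calls.

TASK

Mark and stack the closed cartons that stand on the left, from the largest to the smallest. Set each one centred on the round platform of the marking stand, so that no corner hangs over the rim, let go of it, swing the punch in over it against its stop and press the knob straight down until the punch snaps; then swing the punch away and stack that carton, lid up, centred and squarely (long side along long side) on the column that the big carton on the right begins, before you mark the next. Finish with the punch up and swung fully aside, and leave the jar, the star, the brush and the base of the column where they are.

Things in the scene. Friction and masses are not known exactly. Their poses are not given: they have to be found in the camera images.
- carton_large: the large closed cardboard carton, 66 x 98 x 34 mm high (short side along its x, long side along its y; grip it across the 66 mm), 0.07 to 0.3 kg, with a lift-off lid fixed on and a blank paper label on top; stands on the table to the robot's left at the start; origin at the centre of its underside, z up. May be absent
- carton_medium: the medium closed cardboard carton, 56 x 80 x 34 mm high (short side along its x, long side along its y; grip it across the 56 mm), 0.07 to 0.3 kg, with a lift-off lid fixed on and a blank paper label on top; stands on the table to the robot's left at the start; origin at the centre of its underside, z up. May be absent
- carton_small: the small closed cardboard carton, 44 x 62 x 34 mm high (short side along its x, long side along its y; grip it across the 44 mm), 0.07 to 0.3 kg, with a lift-off lid fixed on and a blank paper label on top; stands on the table to the robot's left at the start; origin at the centre of its underside, z up. May be absent
- base_carton: a finished carton that starts the column, standing on the table to the robot's right: 116 x 146 x 40 mm high, 0.7 kg, loose; short side along its x, long side along its y; origin at the centre of its underside, z up
- platform_top (a point): centre of the upper face of the marking stand's round aluminium platform (disc of 134 mm diameter, upper face 30 mm above the table, fixed). Its axes are those of the stand: -x points roughly to the robot, +x to the post of the swing arm
- swing_pivot (a point): point on the vertical axis of the stand's post, 190 mm from the platform's centre along the stand's +x, 100 mm above the table; the grey swing arm turns about it in a level plane, its top and the post's at most 122 mm above the table
- knob (a point): centre of the round black knob on top of the punch: 32 mm diameter, 28 mm tall (14 mm above and below this point), upright, 190 mm from the pivot axis, 152 mm above the table at rest. It goes down with the sleeve: over a carton on the platform it is 122 mm above the carton's underside at rest and less than 106 mm once the punch has tripped
- punch_arm (a joint): swing angle of the arm, rad: 0 = against its inner stop, the punch exactly over the platform's centre; grows as the arm swings away (clockwise seen from above, so the knob goes to the stand's +y, the robot's left) up to 1.5 at the outer stop, where it is fully aside. Stiff enough to stay where it is left (0.12 N m friction)
- punch_sleeve (a joint): how far the punch's knob and sleeve are pushed down, m: 0 at rest (a light return spring of 3 to 4 N lifts it; with the tip, pushing the knob takes at most about 15 N), 0.020 at its lower stop
- punch_tip (a joint): how far the spring-loaded tip is driven back into the sleeve, m: 0 = out, 0.011 at most. At rest the tip hangs 44 mm above the platform, so 10 mm above a carton that lies on it; from there on the force on the tip rises from about 2 N to about 10 N near 0.0035, then it trips: the force drops to about 3 N. Beyond 0.006 it has tripped; with the knob pushed to its lower stop over a carton it reads about 0.010. It resets itself when let up
- pigment_jar: bystander: glass jar with a screw lid, 62 mm diameter, 86 mm tall, to the right beyond the column; origin at the centre of its underside
- gypsum_star: bystander: flat gypsum star, 84 mm across, 18 mm thick, beyond the column; origin at the centre of its underside
- brush_flat: bystander: flat paint brush, 190 mm long, lying beyond the cartons, to the left of the punch; origin at the centre of its underside
There are look-alikes about, which are no part of the job. What is shaped like the carton_large but purple is not meant.

How it is judged:
On the way, in this order (a step that is already met when the one before it is completed fails the run):
1. the large carton lies centred on the platform and the punch, swung in against its stop, is pressed onto it until it trips (horizontal distance between carton_large and platform_top below 0.008 m and height (world z) of carton_large below 0.036 m and angle between carton_large's own z axis and vertical below 0.1 rad and z of knob in the frame of carton_large below 0.106 m and horizontal distance between knob and carton_large below 0.012 m and contact force between the fingers and carton_large below 0.2 N), for 0.04 s.
2. the large carton rests released and squarely on top of the column (horizontal distance between carton_large and base_carton below 0.01 m and angle between the x axis of carton_large and the x axis of base_carton, either way round below 0.14 rad and z of carton_large in the frame of base_carton above 0.036 m and angle between carton_large's own z axis and vertical below 0.06 rad and linear speed of carton_large below 0.02 m/s and contact force between the fingers and carton_large below 0.1 N), for 0.3 s.
3. the medium carton lies centred on the platform and the punch, swung in against its stop, is pressed onto it until it trips (horizontal distance between carton_medium and platform_top below 0.008 m and height (world z) of carton_medium below 0.036 m and angle between carton_medium's own z axis and vertical below 0.1 rad and z of knob in the frame of carton_medium below 0.106 m and horizontal distance between knob and carton_medium below 0.012 m and contact force between the fingers and carton_medium below 0.2 N), for 0.04 s.
4. the medium carton rests released and squarely on top of the column (horizontal distance between carton_medium and base_carton below 0.01 m and angle between the x axis of carton_medium and the x axis of base_carton, either way round below 0.14 rad and z of carton_medium in the frame of base_carton above 0.036 m and angle between carton_medium's own z axis and vertical below 0.06 rad and linear speed of carton_medium below 0.02 m/s and contact force between the fingers and carton_medium below 0.1 N and z of carton_medium in the frame of carton_large above 0.03 m), for 0.3 s.
5. the small carton lies centred on the platform and the punch, swung in against its stop, is pressed onto it until it trips (horizontal distance between carton_small and platform_top below 0.008 m and height (world z) of carton_small below 0.036 m and angle between carton_small's own z axis and vertical below 0.1 rad and z of knob in the frame of carton_small below 0.106 m and horizontal distance between knob and carton_small below 0.012 m and contact force between the fingers and carton_small below 0.2 N), for 0.04 s.
6. the small carton rests released and squarely on top of the column (horizontal distance between carton_small and base_carton below 0.01 m and angle between the x axis of carton_small and the x axis of base_carton, either way round below 0.14 rad and z of carton_small in the frame of base_carton above 0.036 m and angle between carton_small's own z axis and vertical below 0.06 rad and linear speed of carton_small below 0.02 m/s and contact force between the fingers and carton_small below 0.1 N and z of carton_small in the frame of carton_large above 0.03 m and z of carton_small in the frame of carton_medium above 0.03 m), for 0.3 s.
At the end, for the whole second after the job is handed in: Every carton present rests released on the column, upright, its centre within 10 mm of the base carton's and within 0.14 rad of its direction, larger below smaller; the arm is swung out beyond 1.2 rad, the knob up. Each was punched lying within 8 mm of the platform's centre (all of step 2 and all of step 4 and all of step 6 and value of joint punch_arm above 1.2 rad and value of joint punch_sleeve below 0.002 m); the robot touches nothing.
It fails at once if the pigment jar is moved by more than 3 cm (distance of pigment_jar from where it was at the start of the episode above 0.03 m).
It fails at once if the gypsum star is moved by more than 3 cm (distance of gypsum_star from where it was at the start of the episode above 0.03 m).
It fails at once if the brush flat is moved by more than 3 cm (distance of brush_flat from where it was at the start of the episode above 0.03 m).
It fails at once if the base of the column is pushed more than 4 cm (distance of base_carton from where it was at the start of the episode above 0.04 m).
Of carton_large, carton_medium, carton_small only 2 to 3 are there at a start; the rules pass over those that are not, and their reading is None.
At some moment in a run one of carton_large, carton_medium, carton_small may be knocked a few centimetres aside while the robot is not near it.
It also fails if it takes over 210 s, if anything falls off the work surface, if the arm or the gripper's body presses on something with over 40 N, if the wrist force passes 120 N, or if a joint passes its speed limit or range.

## Working session

There is one attempt and no reset: what is moved stays moved. The work goes in short steps, each a Python script; the robot and the scene stay as the last script left them, time stands still between calls to the robot, and variables do not carry over. Pictures are saved under pics/ and viewed, at most 14 in all, crops included, and the job is handed in when it is done.

```bash
ls; mkdir -p pics; python3 - <<'E'
from bench import *
import cv2,numpy as np
for n in("top","side"):
    i=get_image(n);cv2.imwrite(f"pics/{n}0.png",i["frame"]);np.savez(f"{n}0.npz",**i)
    print(n,i["camera_matrix"],i["view"],(i["depth"]>0).mean(), [k for k in i])
print(state())
E
```

```text
pics
top [[383.94429599   0.         327.43937637]
 [  0.         383.94429599 211.09964482]
 [  0.           0.           1.        ]] [[-0.02778246 -0.99950835  0.01453264 -0.02549951]
 [ 0.98769163 -0.02520951  0.15436878 -0.60119001]
 [-0.15392653  0.01864251  0.98790641 -1.2521014 ]
 [ 0.          0.          0.          1.        ]] 0.99622265625 ['frame', 'depth', 'camera_matrix', 'view']
side [[477.8043516    0.         313.22079093]
 [  0.         477.8043516  197.38565192]
 [  0.           0.           1.        ]] [[-0.82054124 -0.5711322  -0.02280536  0.48750096]
 [ 0.26564906 -0.41637589  0.86951808 -0.26989795]
 [-0.50610538  0.70741722  0.49337432 -1.19295017]
 [ 0.          0.          0.          1.        ]] 0.9026796875 ['frame', 'depth', 'camera_matrix', 'view']
{'time': 0.1, 'joint_pos': array([-1.34171446e+00,  9.17603001e-02,  1.23175613e+00, -1.03596387e-05,
        1.81979357e+00, -5.67219990e-02]), 'dq': array([ 0.00084662, -0.00264354, -0.00247265, -0.00047455, -0.00048867,
       -0.00028939]), 'joint_torque': array([ 3.14947938e-03, -4.47857308e+01, -4.07568812e+01,  7.00950483e-02,
        2.84464296e-02, -1.08046470e-04]), 'ee_pos': array([ 0.16908263, -0.57542199,  0.22963914]), 'ee_rot': array([-8.55054156e-04,  9.89806699e-01,  1.42414753e-01, -7.89113552e-05]), 'ft_force': array([0.15452271, 0.63110241, 0.76541926]), 'moment': array([ 0.01330873,  0.0286568 , -0.03555295]), 'finger_force': 0.0, 'finger_gap': 0.08801991462001535}
```

View pics/top0.png

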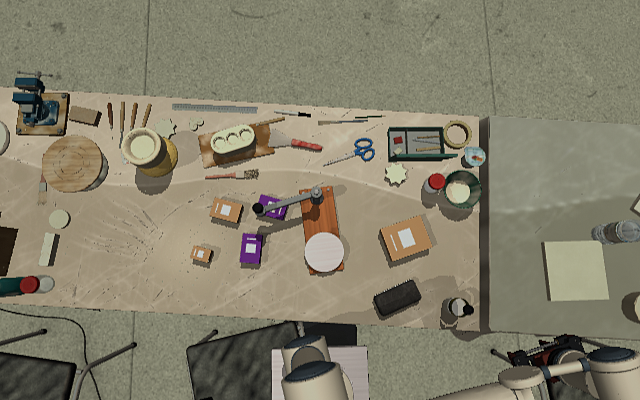

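View pics/side0.png

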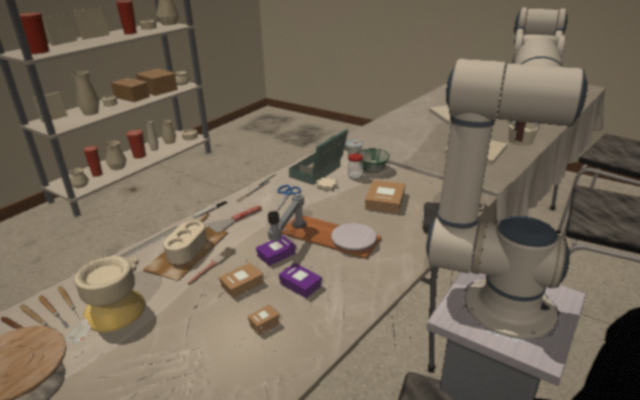

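The top view shows a brown carton at (226,210), a small one at (202,255), the base carton at (406,239), the platform at (324,252), the knob at (258,209) and the pivot at (317,193). The purple boxes are decoys. The side view agrees.

```bash
cat > h.py <<'E'
from bench import *
import cv2,numpy as np
from scipy.spatial.transform import Rotation as R
def world(i):
    K=i["camera_matrix"];d=i["depth"];v,u=np.mgrid[:400,:640]
    c=np.stack([(u-K[0,2])*d/K[0,0],-(v-K[1,2])*d/K[1,1],-d],-1)
    return (c-i["view"][:3,3])@i["view"][:3,:3]
def ray(i,uv,z):
    K=i["camera_matrix"];uv=np.asarray(uv,float).reshape(-1,2)
    d=np.c_[(uv[:,0]-K[0,2])/K[0,0],-(uv[:,1]-K[1,2])/K[1,1],-np.ones(len(uv))]@i["view"][:3,:3]
    o=-i["view"][:3,:3].T@i["view"][:3,3]
    return o+d*((z-o[2])/d[:,2])[:,None]
def rects(i,m,z,amin=60):
    """blobs of mask -> centre xy, sides, angle of the short side's direction (rad), pixel"""
    m=cv2.morphologyEx(m.astype(np.uint8),cv2.MORPH_CLOSE,np.ones((5,5)))
    m=cv2.morphologyEx(m,cv2.MORPH_OPEN,np.ones((3,3)))
    out=[]
    for c in cv2.findContours(m,cv2.RETR_EXTERNAL,cv2.CHAIN_APPROX_NONE)[0]:
        if cv2.contourArea(c)<amin: continue
        p=ray(i,c,z)[:,:2]
        b=cv2.boxPoints(cv2.minAreaRect((p*1000).astype(np.float32)))/1000
        e=[b[1]-b[0],b[2]-b[1]];e.sort(key=np.linalg.norm)
        a=np.arctan2(e[0][1],e[0][0]);a=(a+np.pi/2)%np.pi-np.pi/2
        out.append((b.mean(0).round(4),[round(float(np.linalg.norm(x)),4) for x in e],round(float(a),3),c.reshape(-1,2).mean(0).round()))
    return out
def tops(i,z,brown=True,tol=.009,amin=60):
    W=world(i);h=cv2.cvtColor(i["frame"],cv2.COLOR_BGR2HSV)
    m=abs(W[...,2]-z)<tol
    m&=(W[...,0]>.2)&(W[...,0]<.9)&(abs(W[...,1])<.6)
    if brown: m&=((h[...,0]<25))
    return rects(i,m,z,amin)
E
python3 - <<'E'
from h import *
i=dict(np.load("top0.npz"))
h=cv2.cvtColor(i["frame"],cv2.COLOR_BGR2HSV);W=world(i)
for u,v in[(226,204),(202,258),(406,225),(324,252),(258,209),(317,193),(270,205),(200,200),(215,203)]:print(u,v,h[v,u],W[v,u].round(3))
for z in(.034,.04,.03,.166,.12):
    print(z)
    for r in tops(i,z,z<.1): print(r)
E
```

```text
226 204 [ 15 126 166] [0.636 0.304 0.033]
202 258 [ 15 138 164] [0.455 0.381 0.033]
406 225 [ 16 125 169] [ 0.547 -0.307  0.041]
324 252 [ 11  21 193] [ 0.463 -0.026  0.035]
258 209 [ 0  0 18] [0.593 0.173 0.167]
317 193 [ 23  18 116] [ 0.648 -0.008  0.122]
270 205 [ 38  20 102] [0.615 0.144 0.11 ]
200 200 [ 20  58 164] [ 0.659  0.403 -0.001]
215 203 [ 15 132 166] [0.641 0.343 0.027]
0.034
(array([ 0.3068, -0.2641], dtype=float32), [0.0753, 0.1492], 0.382, array([397., 298.]))
(array([0.4682, 0.3859], dtype=float32), [0.0437, 0.064], -0.3, array([201., 254.]))
(array([ 0.4623, -0.0263], dtype=float32), [0.1238, 0.128], -0.026, array([324., 252.]))
(array([ 0.503 , -0.3045], dtype=float32), [0.1162, 0.1487], 0.31, array([405., 238.]))
(array([0.6142, 0.3041], dtype=float32), [0.0663, 0.1002], -0.278, array([226., 210.]))
(array([0.7901, 0.5232], dtype=float32), [0.0497, 0.1118], 0.917, array([163., 161.]))
0.04
(array([ 0.307 , -0.2641], dtype=float32), [0.0726, 0.1465], 0.387, array([397., 298.]))
(array([0.468 , 0.3851], dtype=float32), [0.0431, 0.0616], -0.301, array([200., 254.]))
[... 724 characters left out ...]
147, 0.305 ], dtype=float32), [0.0667, 0.1012], -0.284, array([226., 210.]))
(array([0.7915, 0.5271], dtype=float32), [0.059, 0.1287], 0.885, array([162., 162.]))
(array([ 0.8565, -0.5123], dtype=float32), [0.0732, 0.0992], 0.025, array([458., 138.]))
0.166
(array([ 0.2758, -0.4478], dtype=float32), [0.026, 0.0301], -0.029, array([468., 310.]))
(array([0.5984, 0.1763], dtype=float32), [0.028, 0.0307], -0.025, array([257., 208.]))
(array([ 0.7511, -0.3566], dtype=float32), [0.0098, 0.1935], -0.023, array([426., 155.]))
0.12
(array([0.6326, 0.0729], dtype=float32), [0.0359, 0.1952], 0.239, array([292., 200.]))
(array([0.8155, 0.5473], dtype=float32), [0.111, 0.1286], 1.54, array([143., 147.]))
```

```bash
cat >> h.py <<'E'
def down(a):
    y=np.array([np.cos(a),np.sin(a),0]);z=np.array([0,0,-1.])
    q=R.from_matrix(np.c_[np.cross(y,z),y,z]).as_quat()
    return q[[3,0,1,2]]
def ori(a,p):
    """downward orientation closing along a, of the two half turns the one with the smaller last joint"""
    c=[]
    for k in(a,a+np.pi):
        j=inverse_kinematics(np.array(p,float),down(k))
        if j is not None: c.append((abs(j[5]),k))
    if not c: raise RuntimeError("no IK")
    return down(min(c)[1])
def look(name,save=None):
    i=get_image(name)
    if save: cv2.imwrite(f"pics/{save}.png",i["frame"])
    return i
E
python3 - <<'E'
from h import *
p=[.614,.304,.26]
move_to([.3,-.4,.3],ori(0.3,[.3,-.4,.3]))
move_to(p,ori(-.28,p))
hold(.3)
i=look("wrist","w1")
for r in tops(i,.034,amin=500): print(r)
print(state()["time"],state()["joint_pos"].round(2))
i=look("top")
for r in tops(i,.034): print(r)
E
```

```text
(array([0.6162, 0.3055], dtype=float32), [0.0659, 0.0978], -0.285, array([315., 172.]))
(array([0.4729, 0.3857], dtype=float32), [0.0513, 0.0628], -0.296, array([163., 138.]))
(array([0.8214, 0.2869], dtype=float32), [0.0327, 0.1323], 0.008, array([504., 129.]))
4.3083 [ 0.41  0.34  0.89 -0.    1.91  0.69]
(array([ 0.307 , -0.2642], dtype=float32), [0.0754, 0.1489], 0.379, array([397., 298.]))
(array([ 0.464 , -0.0264], dtype=float32), [0.1272, 0.128], -0.026, array([324., 252.]))
(array([ 0.503 , -0.3045], dtype=float32), [0.1162, 0.1487], 0.31, array([406., 238.]))
(array([0.6144, 0.305 ], dtype=float32), [0.0663, 0.0989], -0.288, array([227., 210.]))
```

View pics/w1.png

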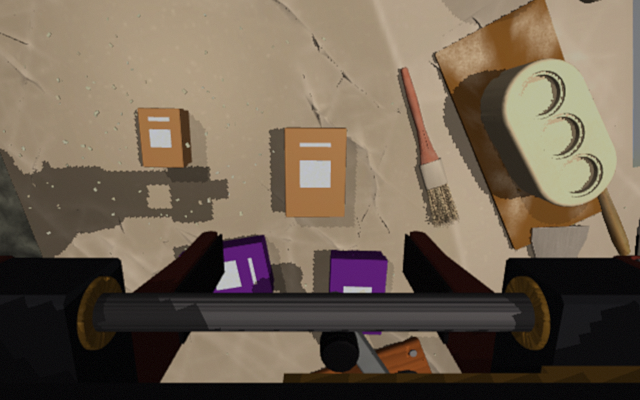

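The wrist view shows the large carton at (315,172) and the small one at (161,137), with the purple decoys and the brush clear of the grasp. I'll look at the platform and the base from close by next.

```bash
python3 - <<'E'
from h import *
for n,p,a,z in(("wplat",[.463,-.026,.3],.1,.03),("wbase",[.503,-.304,.3],.31,.04)):
    move_to(p,ori(a,p)); hold(.3); i=look("wrist",n); W=world(i)
    for r in tops(i,z,n=="wbase",tol=.006,amin=2000): print(n,r)
    m=(abs(W[...,2]-z)<.006).astype(np.uint8)
    if n=="wplat":
        m[np.hypot(W[...,0]-.463,W[...,1]+.026)>.08]=0
        c=max(cv2.findContours(m,0,1)[0],key=cv2.contourArea)
        print(cv2.minEnclosingCircle((ray(i,c,z)[:,:2]*1000).astype(np.float32)))
        for zz in(.122,.166):
            for r in rects(i,abs(W[...,2]-zz)<.006,zz,100): print(zz,r)
print(state()["time"])
E
```

```text
wplat (array([ 0.4655, -0.0256], dtype=float32), [0.1324, 0.133], -1.469, array([316., 169.]))
wplat (array([0.6188, 0.1376], dtype=float32), [0.0688, 0.076], -0.306, array([461.,  41.]))
((465.2762145996094, -26.1699161529541), 66.85935974121094)
0.122 (array([ 0.6504, -0.0041], dtype=float32), [0.0341, 0.0353], 0.248, array([512., 182.]))
wbase (array([ 0.5039, -0.3047], dtype=float32), [0.1159, 0.1442], 0.312, array([314., 169.]))
wbase (array([ 0.3087, -0.2658], dtype=float32), [0.0689, 0.1435], 0.374, array([158.,  84.]))
7.5083
```

View pics/wplat.png

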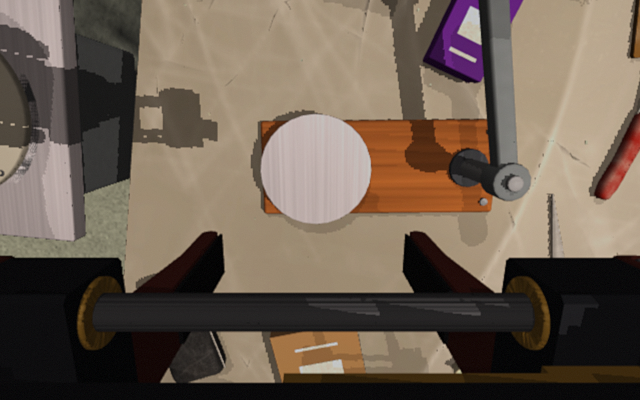

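The wrist view shows the platform at (316,169) and the post at (512,182), with the arm swung aside. Now I'll grasp the large carton and set it on the platform.

```bash
cat >> h.py <<'E'
PL=np.array([.4653,-.0259]);BA=np.array([.504,-.3047]);BANG=.312
SX=np.arctan2(.022,.185);PV=PL+.19*np.array([np.cos(SX),np.sin(SX)])
UP=.25
def via(xy,a,z=UP):
    p=[*xy,z];o=ori(a,p);move_to(p,o);return o
def pick(xy,a,zb):
    via(xy,a);gripper_open()
    move_l([*xy,zb+.05],.25);move_l([*xy,zb+.014],.08);close();hold(.2)
    s=state();print("gap",s["finger_gap"],"f",s["finger_force"])
    move_l([*xy,UP],.2)
    print("lifted gap",state()["finger_gap"])
def place(xy,a,zb):
    via(xy,a);move_l([*xy,zb+.04],.2);move_l([*xy,zb+.0155],.04);hold(.2)
    print("place F",state()["ft_force"].round(1));gripper_open();hold(.2)
    move_l([*xy,zb+.06],.1);move_l([*xy,UP],.3)
def check(z,c,rad=.08,save=None,amin=1500):
    hold(.3);i=look("wrist",save)
    return [r for r in tops(i,z,amin=amin) if np.hypot(*(r[0]-c))<rad]
E
python3 - <<'E'
from h import *
pick([.616,.3055],-.285,0)
place(PL,BANG,.03)
print(check(.064,PL,save="placed1"),state()["time"])
E
```

```text
gap 0.06600057144702012 f 30.000145733356476
lifted gap 0.06587429341357018
place F [ 0.4  1.1 -3. ]
[(array([ 0.4644, -0.0255], dtype=float32), [0.066, 0.0968], 0.313, array([315., 181.]))] 19.2583
```

View pics/placed1.png

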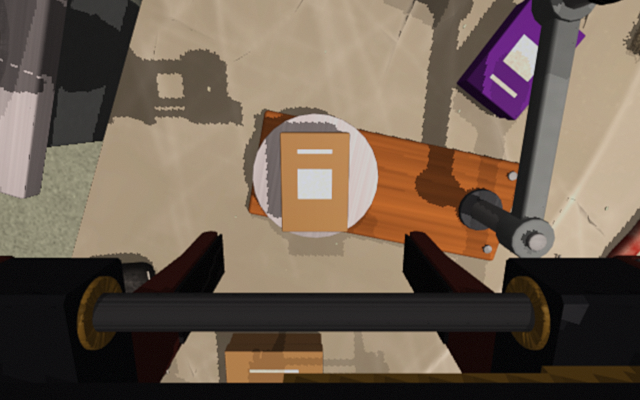

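The carton sits centred on the platform, about 1 mm off. Now I'll swing the punch in, press it and swing it out.

```bash
cat >> h.py <<'E'
def arc(th,z,r=.19):
    f=SX+np.pi-th
    return [PV[0]+r*np.cos(f),PV[1]+r*np.sin(f),z],down(f-np.pi)
ZP=.152   # TCP height for pushing the knob's side
def force(): hold(.05);return state()["ft_force"]
def swing(start,end,far=None,lim=4.):
    """closed fingers down beside the knob at 'start', push along the arc until 'end' or until the force rises"""
    close();p,o=arc(start,UP);move_to(p,o);p,o=arc(start,ZP);move_l(p,.15);hold(.2);f0=force()
    sg=np.sign(end-start);th=start;fm=0
    while sg*(end-th)>1e-6:
        st=.1 if sg*(end-th)>.22 else .01
        th+=sg*min(st,abs(end-th));p,o=arc(th,ZP);move_l(p,.12 if st>.05 else .03,o)
        f=np.linalg.norm((force()-f0)[:2]);fm=max(f,fm)
        if f>lim: break
    print("swing stop at",round(th,3),"F",round(f,1),"max",round(fm,1))
    b=th-sg*.06;p,o=arc(b,ZP);move_l(p,.1,o);move_l([p[0],p[1],UP],.25)
def knob():
    """knob top seen from straight above the platform"""
    hold(.2);i=look("wrist");W=world(i);h=cv2.cvtColor(i["frame"],cv2.COLOR_BGR2HSV)
    return [r[:2] for r in rects(i,(abs(W[...,2]-.166)<.006)&(h[...,2]<70),.166,80) if r[1][1]<.05]
def press():
    p,o=arc(0,UP);move_to(p,o);move_l([p[0],p[1],.185],.2);hold(.2);f0=force()
    z=.178;log=[]
    while z>.1545:
        z-=.001;move_l([p[0],p[1],z],.03);f=(force()-f0)[2];log.append((round(state()["ee_pos"][2],4),round(f,1)))
        if f>28: break
    hold(.1);print(log);move_l([p[0],p[1],.2],.1);move_l([p[0],p[1],UP],.25)
E
python3 - <<'E'
from h import *
swing(1.66,.137-.03)
p,o=arc(.5,.3);move_to(p,o);i=look("wrist","in1");W=world(i)
print([r for r in rects(i,abs(W[...,2]-.166)<.006,.166,80)],arc(0,0)[0])
i=look("top");W=world(i)
print([r for r in rects(i,abs(W[...,2]-.166)<.02,.166,30)])
print(state()["time"])
E
```

```text
swing stop at 0.14 F 7.4 max 7.4
[] [np.float64(0.46529999999999994), np.float64(-0.025899999999999933), 0]
[(array([0.0517, 0.1802], dtype=float32), [0.0107, 0.0427], -0.032, array([256., 397.])), (array([ 0.0588, -0.0503], dtype=float32), [0.0267, 0.0892], -0.207, array([337., 393.])), (array([ 0.2758, -0.4478], dtype=float32), [0.026, 0.0301], -0.029, array([468., 310.])), (array([ 0.4646, -0.0256], dtype=float32), [0.0271, 0.0302], -0.027, array([324., 250.])), (array([ 0.4998, -0.9713], dtype=float32), [0.0527, 0.0679], 1.417, array([632., 230.])), (array([ 0.7511, -0.355 ], dtype=float32), [0.0098, 0.1967], -0.023, array([426., 155.]))]
33.5667
```

View pics/in1.png

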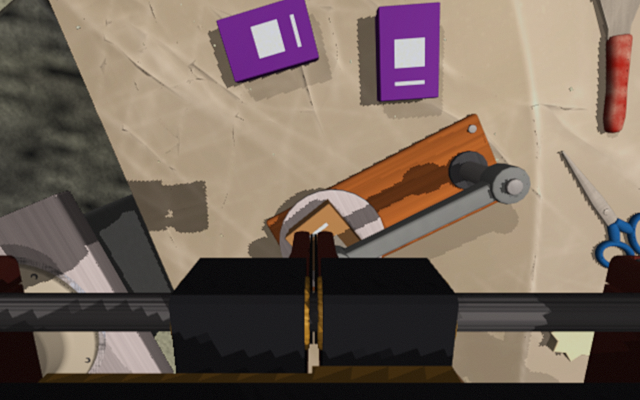

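The arm is over the platform, and the knob reads (0.4646, -0.0256) from the top view, against its stop. Now I'll press, swing out and re-check the carton.

```bash
python3 - <<'E'
from h import *
press()
swing(-.2,1.5-.137)
print(via(PL,BANG)is None,check(.064,PL))
i=look("top","out1");W=world(i)
print([r for r in rects(i,abs(W[...,2]-.166)<.02,.166,30) if r[0][0]>.4 and r[0][1]>-.1])
print(tops(i,.034));print(state()["time"])
E
```

```text
[(np.float64(0.1768), np.float64(0.6)), (np.float64(0.176), np.float64(0.7)), (np.float64(0.175), np.float64(0.3)), (np.float64(0.1743), np.float64(2.3)), (np.float64(0.1733), np.float64(2.2)), (np.float64(0.172), np.float64(3.6)), (np.float64(0.171), np.float64(4.0)), (np.float64(0.17), np.float64(3.1)), (np.float64(0.169), np.float64(3.7)), (np.float64(0.168), np.float64(3.2)), (np.float64(0.167), np.float64(3.8)), (np.float64(0.166), np.float64(3.3)), (np.float64(0.165), np.float64(4.0)), (np.float64(0.1643), np.float64(5.3)), (np.float64(0.1639), np.float64(8.0)), (np.float64(0.1633), np.float64(10.0)), (np.float64(0.1627), np.float64(11.0)), (np.float64(0.1619), np.float64(12.4)), (np.float64(0.1611), np.float64(12.6)), (np.float64(0.1601), np.float64(12.6)), (np.float64(0.159), np.float64(12.4)), (np.float64(0.1578), np.float64(11.7)), (np.float64(0.1565), np.float64(11.3)), (np.float64(0.1552), np.float64(9.2))]
swing stop at 1.363 F 0.5 max 2.1
False [(array([ 0.4643, -0.0252], dtype=float32), [0.0659, 0.0972], 0.312, array([313., 181.]))]
[(array([0.6157, 0.1794], dtype=float32), [0.0307, 0.0314], 1.57, array([256., 202.]))]
[(array([ 0.3068, -0.2641], dtype=float32), [0.0752, 0.1493], 0.379, array([397., 298.])), (array([0.4682, 0.3859], dtype=float32), [0.0437, 0.064], -0.3, array([201., 254.])), (array([ 0.5031, -0.3044], dtype=float32), [0.1162, 0.1486], 0.309, array([406., 238.])), (array([0.7896, 0.5247], dtype=float32), [0.0479, 0.1145], 0.917, array([162., 162.]))]
58.0083
```

The punch tripped: contact at TCP z 0.174, tip contact at 0.164, peak about 12.6 N, then the force fell, with 18.8 mm of travel. The arm is out at about 1.5 rad, so I'll stack the large carton.

```bash
python3 - <<'E'
from h import *
pick([.4645,-.0254],BANG,.03)
place(BA,BANG,.04)
print(check(.074,BA,save="st1"))
i=look("top");print([r for r in tops(i,.034)],state()["time"])
p=[.469,.3865,.25];via(p[:2],-.3);print(check(.034,np.array(p[:2]),amin=800))
E
```

```text
gap 0.06577761154774162 f 30.00045955181122
lifted gap 0.06596713418806374
place F [ 0.3  0.3 -2.2]
[(array([ 0.5033, -0.3051], dtype=float32), [0.0659, 0.0982], 0.312, array([314., 184.]))]
[(array([0.4681, 0.3863], dtype=float32), [0.0438, 0.0636], -0.276, array([201., 254.])), (array([ 0.464 , -0.0264], dtype=float32), [0.1272, 0.128], -0.026, array([324., 252.])), (array([ 0.5024, -0.3024], dtype=float32), [0.116, 0.1442], 0.312, array([397., 235.])), (array([0.7905, 0.5268], dtype=float32), [0.049, 0.1182], 0.865, array([162., 162.]))] 68.3667
[(array([0.4719, 0.3869], dtype=float32), [0.0486, 0.0623], -0.279, array([315., 176.]))]
```

View pics/st1.png

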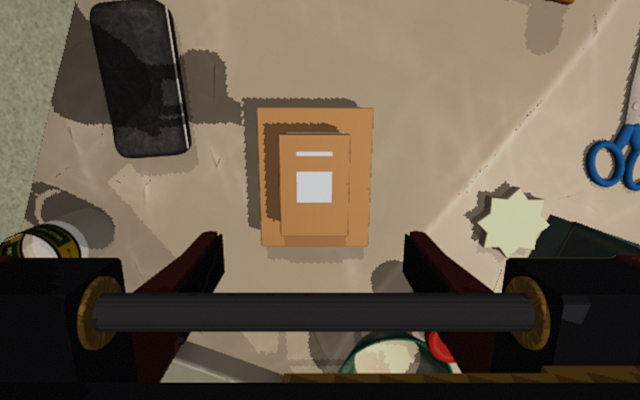

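The large carton sits squarely on the base at (314,184), within 1 mm. Next is the small one.

```bash
sed -i 's/z>.1545/z>.1535/' h.py; python3 - <<'E'
from h import *
pick([.470,.387],-.288,0)
place(PL,BANG,.03)
r=check(.064,PL,save="placed2",amin=600);print(r,state()["time"])
if r and np.hypot(*(r[0][0]-PL))<.004:
    swing(1.77,.137-.03)
    i=look("top","in2");W=world(i)
    print([r for r in rects(i,abs(W[...,2]-.166)<.02,.166,30) if r[0][0]>.4 and abs(r[0][1])<.3],state()["time"])
E
```

```text
gap 0.04429433093163696 f 29.972685277462006
lifted gap 0.043914787036657944
place F [-0.2 -0.4 -0.1]
[(array([ 0.4644, -0.0251], dtype=float32), [0.0438, 0.0622], 0.314, array([315., 182.]))] 81.6667
swing stop at 0.14 F 5.7 max 5.7
[] 96.1833
```

View pics/placed2.png

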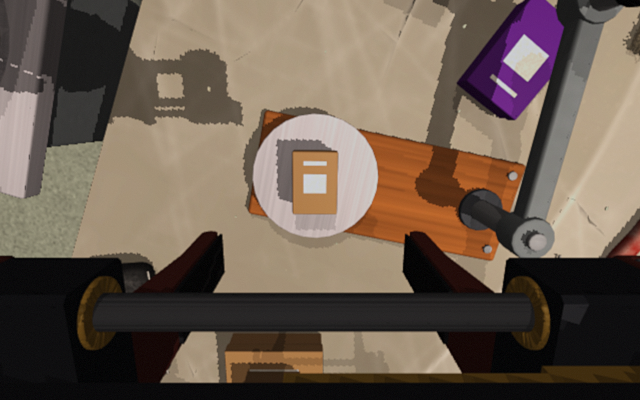

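The small carton is centred on the platform at (315,182). The swing stopped at the same angle as before; the gripper hides the knob from the top camera. Now I'll press, swing out and re-check.

```bash
python3 - <<'E'
from h import *
press()
swing(-.2,1.5-.137)
via(PL,BANG);print(check(.064,PL,amin=600))
i=look("top");W=world(i)
print([r for r in rects(i,abs(W[...,2]-.166)<.02,.166,30) if r[0][0]>.4 and abs(r[0][1])<.3])
via(BA,BANG);print(check(.074,BA),state()["time"])
E
```

```text
[(np.float64(0.1768), np.float64(-1.6)), (np.float64(0.176), np.float64(-0.9)), (np.float64(0.175), np.float64(-1.2)), (np.float64(0.1743), np.float64(1.1)), (np.float64(0.1732), np.float64(2.4)), (np.float64(0.1721), np.float64(3.2)), (np.float64(0.171), np.float64(2.6)), (np.float64(0.17), np.float64(3.0)), (np.float64(0.169), np.float64(2.1)), (np.float64(0.168), np.float64(1.8)), (np.float64(0.167), np.float64(2.9)), (np.float64(0.166), np.float64(3.1)), (np.float64(0.165), np.float64(2.1)), (np.float64(0.1643), np.float64(4.9)), (np.float64(0.1639), np.float64(6.6)), (np.float64(0.1633), np.float64(8.4)), (np.float64(0.1627), np.float64(10.2)), (np.float64(0.1619), np.float64(10.9)), (np.float64(0.1611), np.float64(12.1)), (np.float64(0.1601), np.float64(11.8)), (np.float64(0.159), np.float64(10.6)), (np.float64(0.1578), np.float64(10.4)), (np.float64(0.1565), np.float64(10.3)), (np.float64(0.1552), np.float64(7.3)), (np.float64(0.1542), np.float64(9.5))]
swing stop at 1.363 F 0.8 max 1.5
[(array([ 0.4643, -0.0247], dtype=float32), [0.0438, 0.0625], 0.313, array([314., 182.]))]
[(array([0.6157, 0.1794], dtype=float32), [0.0307, 0.0315], 1.57, array([256., 202.]))]
[(array([ 0.5033, -0.305 ], dtype=float32), [0.0659, 0.098], 0.312, array([313., 184.]))] 122.0417
```

```bash
python3 - <<'E'
from h import *
pick([.4645,-.025],BANG,.03)
place(BA,BANG,.074)
print(check(.108,BA,save="st2",amin=600))
move_to([.3,-.1,.35],ori(0,[.3,-.1,.35]));hold(.3)
i=look("top");W=world(i)
print([r for r in rects(i,abs(W[...,2]-.166)<.02,.166,30) if r[0][0]>.4 and abs(r[0][1])<.3],tops(i,.04,tol=.01),state()["time"])
E
```

```text
gap 0.043942058120949395 f 29.995470643043518
lifted gap 0.04388980051030602
place F [-0.1  0.5 -1.5]
[(array([ 0.5033, -0.3049], dtype=float32), [0.044, 0.062], 0.313, array([314., 193.]))]
[(array([0.6157, 0.1794], dtype=float32), [0.0307, 0.0315], 1.57, array([256., 202.]))] [(array([ 0.3067, -0.265 ], dtype=float32), [0.0717, 0.145], 0.392, array([399., 296.])), (array([ 0.462 , -0.0263], dtype=float32), [0.1232, 0.1273], -0.026, array([324., 252.])), (array([ 0.5026, -0.3034], dtype=float32), [0.1156, 0.1475], 0.31, array([406., 238.])), (array([0.7912, 0.5158], dtype=float32), [0.0316, 0.0866], 1.023, array([164., 161.]))] 134.9833
```

View pics/st2.png

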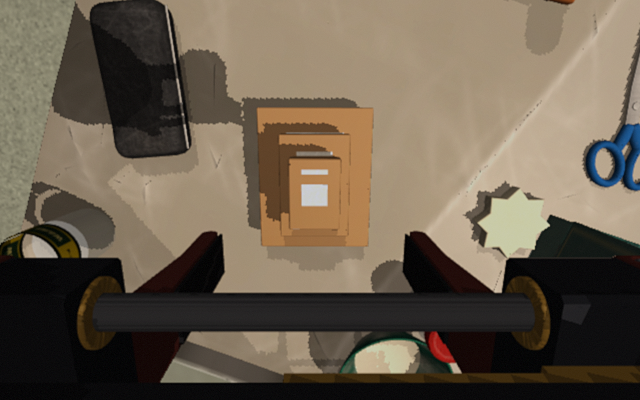

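The column is square and centred, with the small carton at (314,193), and the arm is out with the knob up.

```bash
python3 -c "
from bench import *
print(job_done())"
```

```text
the job is handed in; nothing more can be done
None
```

I punched the large and small cartons and stacked them squarely on the base carton (no medium carton was there), left the punch up and swung fully aside, and handed the job in at about 135 s; it returned no verdict.

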